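# Unlock the tea box on the window seat

### The arm

A 6-joint arm with a two-finger parallel gripper is mounted at the origin on the work surface. World frame = base frame: x ahead of the robot, y to its left, z up, the work surface at z = 0. Lengths are in m, angles in rad, forces in N, time in s.
With the tool pointing down it reaches from about 0.425 to 0.95 m from the base axis. Payload 3.5 kg.
Tool frame: the origin (TCP) lies midway between the tips of the shut fingers; the grasp point (between the pads) lies 19 mm behind it; z points along the fingers, y is the direction in which the jaws open and shut (so a half turn about z gives the same grasp; the last joint's range is limited). The gripper opens to 85 mm and grips with 20 to 120 N. Pads are 22 mm wide; open, the fingers measure 114 mm over their backs; the gripper's body (76 mm by 85 mm) begins 54 mm behind the grasp point. The pads swing forward as they close: fully open they stand 13 mm farther back than shut.
Start: joints at [-1.422, 0.286, 1.577, -0, 1.279, -0.15], TCP at [0.199, -0.645, 0.231] pointing down, gripper open.
Joint ranges: [-2.77, 2.77], [-0.9, 2.22], [0.21, 2.48], [-1.53, 4.67], [0.24, 2.81], [-2.84, 2.84]. Speed limits (rad/s): [2.79, 2.79, 3.14, 3.14, 3.14, 3.14].

### API

Orientations are given as a unit quaternion [x, y, z, w].
In Python, from plant import ctrl gives the robot as it stands.
- The arm moves only by the tool apply_moves, never from a script. Its argument "moves" is a list that holds one entry, the list of rows, each a list of 7 numbers: the shift along the tool's x, y, z in m, then the turn, a rotation vector about the tool's x, y, z in degrees, then the gripper's target within -1 to 1 (shut at 1, half-way at 0, fully open at -1). In form: [[[tx, ty, tz, ax, ay, az, hand], ...]]. A call has 1 to 12 rows; each row shifts and turns the pose as measured when the row begins, along the tool's axes as they then stand; what a row does not reach is not made up. A row lasts 1/10 s, in which the tool goes at most 50 mm and 8.59 degrees, less where a joint would pass 70% of its speed; a pose out of reach is approached as far as the arm can. A call with a gripper value outside its range is refused whole. The fingers move at their own pace and stop on an object; "force" is the grip in N (left out, the last holds). Time passes only in rows, so rows that do not move let the fingers close. It gives the time, the measured TCP pose, the force and the opening at its end, in the units of the state.
- ctrl.get_state(): the state, without advancing time (a new reading comes with each control period).
- ctrl.read_camera(name): name is "side" or "top"; returns the picture (400x640x3 uint8, red, green, blue); there is no depth.
- ctrl.get_calibration(name): a dict with "camera_matrix" (3x3 intrinsics, pixels), "k1" (the pictures are not rectified: a ray, as slopes to the right and down, at radius r is drawn at 1 + k1 r^2 times it, then the intrinsics apply), "cam_to_world" (4x4, takes a point from camera to world coordinates). Camera axes: x right, y up, looking along -z (the intrinsics and any distortion apply to the point x, -y, -z); pixel columns grow to the right and rows downward; lengths in m; the calibration is good to about 2 mm. A picture is of the moment at which its call begins. get_calibration takes no time and is no camera call.
- ctrl.sign_off(): hands the job in, once; it reports no verdict.
The state is a dict: "time": time; "qpos": joint angles; "dq": joint speeds; "joint_efforts": joint torques, N m; "eef_pos": TCP position; "tcp_rot": TCP orientation; "contact_force": force on the tool from outside, world axes, zero at the start; "wrist_torque": the same for the moment, N m; "opening": opening from 0.0 (shut) to 1.0 (fully open).
Only numpy, scipy, OpenCV 4.12 (cv2) and the standard library are available. Lean on these libraries where they do the work, as an engineer would, in place of code of your own. Each camera call takes 0.05 s, during which the arm holds its last target. There are 200 camera calls.

### The job

Open the tea box: twist its brass-winged locking pin counter-clockwise (seen from above) until you feel it let go, draw it right out, and park it upright in the brass fork on the side of the box, pushed to the closed end of the notch with its collar resting on the prongs, then let go of it. Only then slide the lid fully open. Leave the cup, saucer, book and jar where they are.

Things in the scene. Friction and masses are not known exactly. Their poses are not given: they have to be found in the camera images.
- teabox: Fixed brown wooden tea box, tub 150 (x) by 240 (y) by 70 mm high, origin at the centre of its underside. Lid at 70 to 78 mm between side rails 81 mm high. At the -y end a dark lock bridge, 150 (x) by 50 (y) mm, top at 95 mm, straddles the lid; a flat brass fork sticks out of its -y face.
- lock (a point): Mouth of the lock on the bridge, at (0, -95, 96) mm in the box frame, axes as box. Bore straight down. Under the pin's collar a 6 mm plate with a hidden slot holds the pin's lug: locked, the pin lifts only 4 mm. Turned counter-clockwise (from above) by 0.3 to 1.4 rad from its start (unknown; passes within about 0.1 rad) it comes straight up; the tip is clear after 36 mm.
- notch (a point): Parked place in the fork, at (0, -136, 95) mm in the box frame, axes as box: mid-notch, level with the prongs' top, 4 mm before the closed end. Prongs 5 mm thick, 16 mm wide; notch 10.5 mm wide, straight to y = -178 mm, flared to -190 mm, open to -y. Slide the pin in along +y, collar above and lug below the prongs.
- pin: Loose upright locking pin, 100 g, origin at its lower tip, z up. Steel shank 8 mm thick, 0 to 36 mm; steel cross lug 24 (x) by 6 (y) mm at 20 to 26 mm height; brass collar disc 42 mm wide at 36 to 40 mm; flat brass wing 30 (x) by 12 (y) mm from 40 to 74 mm, to be pinched across y. Bare shank between lug and collar: 10 mm.
- pin_collar (a point): Centre of the underside of the pin's collar, 36 mm above the tip; axes as the pin.
- pin_wing (a point): Point to grip in the pin's wing, 62 mm above the tip; axes as the pin.
- lid (a joint): Travel of the sliding lid in m along the box's +y: 0 shut, 0.100 fully open at its stop. Slides stiffly (about 2 N). The seated pin passes through it and locks it.
- lid_handle (a point): Centre of the top of the lid's dark wooden handle, a block 44 (x) by 16 (y) by 26 mm high standing on the lid (78 to 104 mm above the table); moves with the lid. Starts at (0, 15, 104) mm in the box frame, axes as box.
- cup: White cup, 72 mm wide, 58 mm high, standing on the saucer; origin at the centre of its underside.
- saucer: White saucer, 140 mm wide, 18 mm high; origin at the centre of its underside.
- book: Dark green closed book, 140 by 200 by 26 mm, lying flat beyond the box; origin at the centre of its underside.
- jar: Amber glass jar with wooden cap, 64 mm wide, 100 mm high, beyond the lid's opening end of the box; origin at the centre of its underside.
Mind the look-alikes: they are no part of the job. Of the things that look like the pin, the smallest one is meant.

How it is judged:
By the outcome, as a careful person would: the job done as asked, in the order asked, and still so for the second after the job is handed in, with the robot touching nothing.
It also fails if it takes over 58 s, if anything falls off the work surface, if the arm or the gripper's body presses on something with over 40 N, if the wrist force passes 120 N, or if a joint passes its speed limit or range.

## Working session

There is one attempt and no reset: what is moved stays moved. The work goes in short steps, Python scripts to look and compute and a tool call to move; the robot and the scene stay as the last step left them, time stands still between calls to the robot, and variables do not carry over. Pictures are saved under pics/ and viewed, about 8 in all and at most 12, crops included, and the job is handed in when it is done.

Besides the shell and the picture viewer there is one more tool, called as a command line: name --argument value ..., lists and objects as JSON in quotes. apply_moves: Moves the arm, as the interface text tells. Its arguments: {"type":"object","properties":{"moves":{"type":"array","items":{"type":"array","items":{"type":"array","items":{"type":"number"}}}},"force":{"type":"number"}},"required":["moves"]}

```bash
mkdir -p pics; ls; python3 - <<'E'
from plant import ctrl
import cv2
for n in("side","top"):
    im=ctrl.read_camera(n); cv2.imwrite(f"pics/{n}0.png",im[:,:,::-1]); c=ctrl.get_calibration(n); print(n,c)
print(ctrl.get_state())
E
```

```text
pics
side {'camera_matrix': array([[449.10446409,   0.        , 311.08841159],
       [  0.        , 449.10446409, 196.16287894],
       [  0.        ,   0.        ,   1.        ]]), 'k1': 0.029283330351803225, 'cam_to_world': array([[-0.99789812,  0.03038818, -0.05723543,  0.52795297],
       [-0.06439966, -0.56334662,  0.82370703,  0.90662628],
       [-0.00721243,  0.82566164,  0.56411952,  0.62550207],
       [ 0.        ,  0.        ,  0.        ,  1.        ]])}
top {'camera_matrix': array([[506.1010761 ,   0.        , 324.36545947],
       [  0.        , 506.1010761 , 194.77204617],
       [  0.        ,   0.        ,   1.        ]]), 'k1': -0.06953323783689049, 'cam_to_world': array([[ 0.02353678,  0.98341168, -0.17985408,  0.3341281 ],
       [-0.99968407,  0.02473894,  0.00444371,  0.11872589],
       [ 0.00881939,  0.17969267,  0.98368326,  1.39271791],
       [ 0.        ,  0.        ,  0.        ,  1.        ]])}
{'time': 0.1, 'qpos': array([-1.42203263e+00,  2.87114461e-01,  1.57804316e+00,  4.37641463e-05,
        1.27858738e+00, -1.50011310e-01]), 'dq': array([ 8.72743055e-04, -2.88661941e-03, -1.98844702e-03,  8.41961561e-05,
       -8.06338172e-04, -1.62754122e-03]), 'joint_efforts': array([ 1.17111045e-03, -4.07300591e+01, -2.93698722e+01, -1.21444664e-04,
        3.45877444e-03,  1.56107285e-05]), 'eef_pos': array([ 0.19862808, -0.64449218,  0.23005377]), 'tcp_rot': array([ 9.88862791e-01,  1.48826145e-01,  2.16190109e-05, -1.07615682e-03]), 'contact_force': array([ 0.7539593 , -0.73635815, -0.19746801]), 'wrist_torque': array([0.00655148, 0.02719697, 0.01425619]), 'opening': 0.9967664789458098}
```

View pics/top0.png

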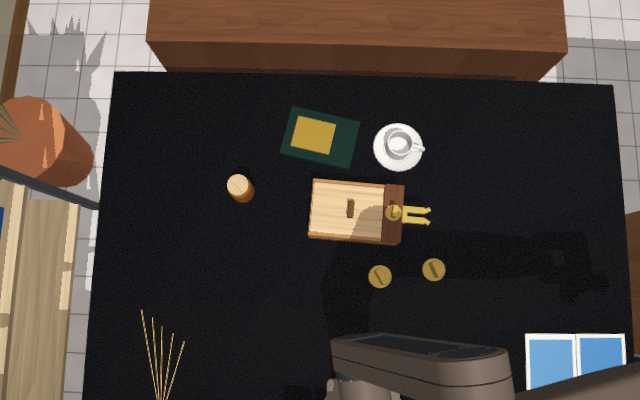

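View pics/side0.png

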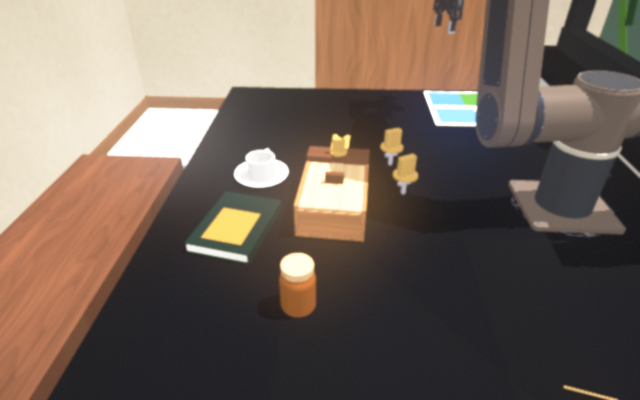

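The top view shows the box at about (356,211), its pin at (394,212) and the fork to the right at (420,212). Two larger look-alike pins stand at (380,277) and (434,270). The side view shows the pin at (340,145).

```bash
cat > h.py <<'E'
import numpy as np, cv2
from plant import ctrl
from scipy.spatial.transform import Rotation as R
def und(n,uv):
    c=ctrl.get_calibration(n);K=c["camera_matrix"]
    d=(np.atleast_2d(uv)-K[:2,2])/K[0,0]; s=d.copy()
    for _ in range(20): s=d/(1+c["k1"]*(s**2).sum(1,keepdims=True))
    T=c["cam_to_world"]
    D=np.c_[s[:,0],-s[:,1],-np.ones(len(s))]@T[:3,:3].T
    return T[:3,3],D
def onz(n,uv,z):
    o,D=und(n,uv); return o+D*((z-o[2])/D[:,2])[:,None]
def proj(n,P):
    c=ctrl.get_calibration(n);T=c["cam_to_world"];K=c["camera_matrix"]
    q=(np.atleast_2d(P)-T[:3,3])@T[:3,:3]; s=np.c_[q[:,0],-q[:,1]]/-q[:,2:]
    return s*(1+c["k1"]*(s**2).sum(1,keepdims=True))*K[0,0]+K[:2,2]
def tri(a,b):
    (o1,d1),(o2,d2)=und("top",a),und("side",b);d1=d1[0];d2=d2[0]
    t=np.linalg.lstsq(np.c_[d1,-d2],o2-o1,rcond=None)[0]
    p,q=o1+t[0]*d1,o2+t[1]*d2
    return (p+q)/2,np.linalg.norm(p-q)
def crop(n,x,y,w,h,s,im=None):
    im=ctrl.read_camera(n) if im is None else im
    return cv2.resize(im[y:y+h,x:x+w,::-1],None,fx=s,fy=s,interpolation=cv2.INTER_CUBIC)
E
python3 - <<'E'
from h import *
a=crop("top",300,165,140,90,5.5); b=crop("side",280,120,110,125,4)
cv2.imwrite("pics/a.png",a)
cv2.imwrite("pics/b.png",b)
E
```

```text
(no output)
```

View pics/a.png

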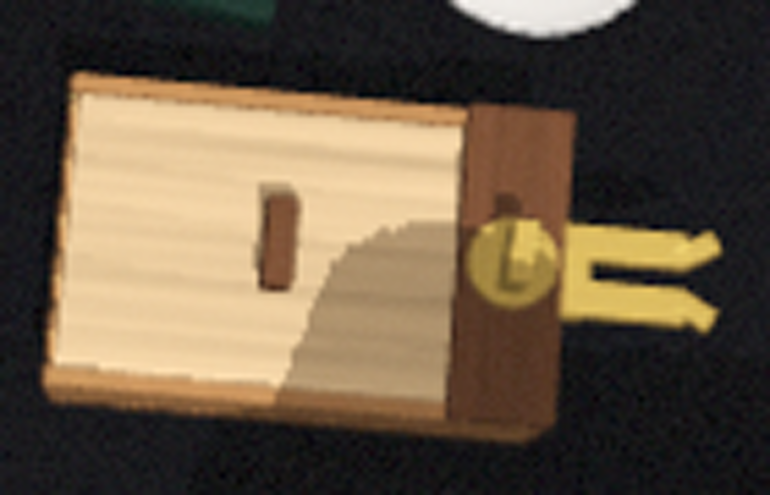

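View pics/b.png

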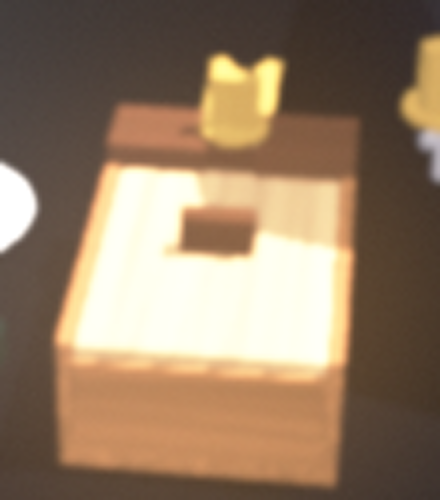

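The crops show the bridge-top corners at (470,103), (576,113), (446,417) and (555,427), the collar disc at about (512,263), and the fork tips at (720,245) and (715,325). The side crop shows the wing seen almost face-on.

```bash
python3 - <<'E'
from h import *
f=lambda p:(np.array(p)+.5)/5.5-.5+[300,165]
c=onz("top",f([(470,103),(576,113),(555,427),(446,417)]),.095); print(np.round(c,4))
print("sizes",[round(np.linalg.norm(c[i]-c[i-1]),4) for i in range(4)])
far=onz("top",f([(75,75),(45,385)]),.081);print("far",np.round(far,4))
h=onz("top",f([(280,243)]),.104);print("handle",h)
# box x axis: fork side from BL->TL ; y axis from bridge toward far
ux=(c[0]-c[3])+(c[1]-c[2]);print("yaw x",np.degrees(np.arctan2(ux[1],ux[0])))
uy=far.mean(0)-c[[1,2]].mean(0);print("yaw y",np.degrees(np.arctan2(-uy[0],uy[1])),np.linalg.norm(uy[:2]))
print("bridge centre",c.mean(0))
print("collar",onz("top",f([(512,263)]),.100))
print("notch end/fork",onz("top",f([(592,272),(720,245),(713,325)]),.095))
im=ctrl.read_camera("top")
cv2.imwrite("pics/c.png",np.hstack([crop("top",380,198,30,30,13,im),crop("side",325,128,30,30,13)]))
E
```

```text
[[ 0.6059 -0.0455  0.095 ]
 [ 0.6024 -0.0963  0.095 ]
 [ 0.4523 -0.0858  0.095 ]
 [ 0.4558 -0.0347  0.095 ]]
sizes [np.float64(0.1505), np.float64(0.0509), np.float64(0.1504), np.float64(0.0513)]
far [[0.6178 0.1434 0.081 ]
 [0.4677 0.1534 0.081 ]]
handle [[0.53477581 0.04470059 0.104     ]]
yaw x -4.0687160534722615
yaw y -3.686529495301084 0.23992965823910403
bridge centre [ 0.52910561 -0.06557336  0.095     ]
collar [[ 0.52856395 -0.06487783  0.1       ]]
notch end/fork [[ 0.52593459 -0.10351234  0.095     ]
 [ 0.5403103  -0.16456736  0.095     ]
 [ 0.50206003 -0.16074307  0.095     ]]
```

View pics/c.png

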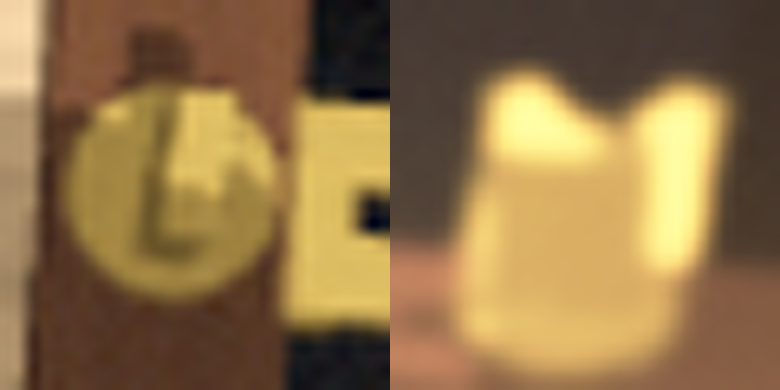

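The left half of that crop shows the wing's long side running from about (170,85) to (148,250), so the wing's yaw is about -7° in world and about -4° against the box. On the right, the two bright horns are the fork prongs behind the pin. The sizes check out: the bridge measures 150x51 mm and the box 240 mm. The pin is at about (0.529, -0.065) and the box yaw is about -3.9°.

I'll turn the tool to match and travel over the pin.

apply_moves --moves '[[[0,0,0,0,0,7.7,-1],[0,0,0,0,0,7.7,-1],[0,0,0,0,0,7.7,-1],[0.019,-0.0437,0,0,0,0,-1],[0.019,-0.0437,0,0,0,0,-1],[0.019,-0.0437,0,0,0,0,-1],[0.019,-0.0437,0,0,0,0,-1],[0.019,-0.0437,0,0,0,0,-1],[0.019,-0.0437,0,0,0,0,-1],[0.019,-0.0437,0,0,0,0,-1],[0.019,-0.0437,0,0,0,0,-1],[0.019,-0.0437,0,0,0,0,-1]]]' --force 40

```text
time: 1.5
eef_pos: [0.4205, -0.2674, 0.2296]
tcp_rot: [0.998, -0.067, 0.001, 0.0]
contact_force: [0.4, -0.8, -0.0]
opening: 1.0
```

```bash
cat >> h.py <<'E'
def go(x,y,z,yaw):
    "shift in tool axes and turn about tool z (deg) to reach TCP x,y,z and tool-x yaw"
    s=ctrl.get_state();r=R.from_quat(s["tcp_rot"]);m=r.as_matrix()
    cur=np.degrees(np.arctan2(m[1,0],m[0,0]))
    tgt=R.from_euler("z",yaw,degrees=True)*R.from_quat([1,0,0,0])
    print("t",s["time"],"p",np.round(s["eef_pos"],4),"yaw",round(cur,2),"F",np.round(s["contact_force"],1),"M",np.round(s["wrist_torque"],2),"open",round(s["opening"],3),"q6",round(s["qpos"][5],2))
    print("shift",np.round(r.inv().apply(np.array([x,y,z])-s["eef_pos"]),4),"rot",np.round((r.inv()*tgt).as_rotvec(degrees=True),2))
B=np.array([.5288,-.0650]);YB=np.radians(-3.85)
def box(x,y):
    "box (x,y) in m -> world; lock at (0,-.095)"
    c,s=np.cos(YB),np.sin(YB); return B+[c*x-s*(y+.095),s*x+c*(y+.095)]
E
python3 -c "
from h import *
go(.529,-.065,.23,-6)"
```

```text
t 1.5 p [ 0.4205 -0.2674  0.2296] yaw -7.68 F [ 0.4 -0.8 -0. ] M [-0.04 -0.01  0.02] open 1.0 q6 0.93
shift [ 0.0805 -0.2151 -0.0004] rot [ 0.04 -0.11 -1.68]
```

apply_moves --moves '[[[0.0161,-0.043,0,0,0,0,-1],[0.0161,-0.043,0,0,0,0,-1],[0.0161,-0.043,0,0,0,0,-1],[0.0161,-0.043,0,0,0,0,-1],[0.0161,-0.043,0,0,0,0,-1],[0,0,0.02,0,0,0,-1],[0,0,0.02,0,0,0,-1],[0,0,0,0,0,0,-1]]]'

```text
time: 2.3
eef_pos: [0.5354, -0.0488, 0.1917]
tcp_rot: [0.998, -0.061, 0.005, 0.001]
contact_force: [-0.1, 0.4, -0.5]
opening: 0.998
```

```bash
python3 -c "
from h import *
go(.529,-.065,.106,-7)
cv2.imwrite('pics/d.png',np.hstack([crop('top',350,165,80,80,5),crop('side',300,90,80,80,5)]))"
```

```text
t 2.3 p [ 0.5354 -0.0488  0.1917] yaw -7.05 F [-0.1  0.4 -0.5] M [-0.02  0.01  0.02] open 0.998 q6 1.41
shift [-0.0052  0.0168  0.0857] rot [ 0.09 -0.6  -0.05]
```

View pics/d.png

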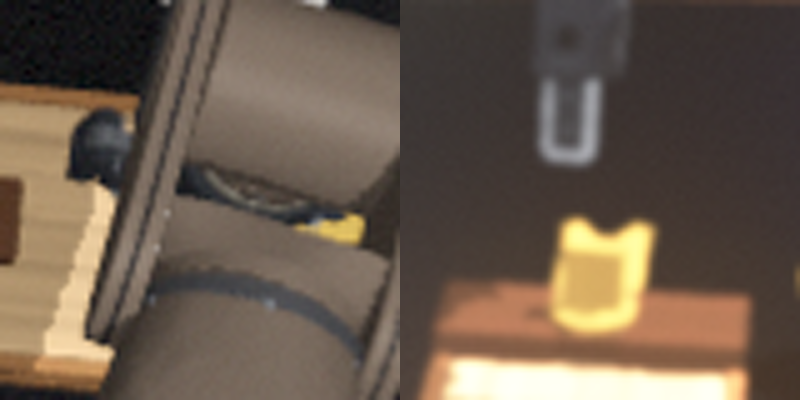

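The top view is blocked by the arm. The side view shows the pin at (595,285) under the finger at (570,160), which matches the 5 mm x offset just computed. I'll centre and descend.

apply_moves --moves '[[[-0.005,0.017,0,0,-0.6,0,-1],[0,0,0,0,0,0,-1],[0,0,0.02,0,0,0,-1],[0,0,0.02,0,0,0,-1],[0,0,0.015,0,0,0,-1],[0,0,0,0,0,0,-1]]]'

```text
time: 3.0
eef_pos: [0.5349, -0.0699, 0.1474]
tcp_rot: [0.998, -0.065, 0.01, 0.003]
contact_force: [-1.0, -0.0, 0.4]
opening: 1.003
```

```bash
python3 -c "
from h import *
go(.529,-.065,.106,-7)"
```

```text
t 3.0 p [ 0.5349 -0.0699  0.1474] yaw -7.5 F [-1.  -0.   0.4] M [ 0.04  0.   -0.02] open 1.003 q6 1.38
shift [-0.0074 -0.0042  0.0412] rot [ 0.23 -1.21 -0.5 ]
```

apply_moves --moves '[[[-0.006,-0.004,0,0.2,-1.2,-0.5,-1],[0,0,0,0,0,0,-1],[0,0,0,0,0,0,-1]]]'

```text
time: 3.3
eef_pos: [0.5309, -0.0653, 0.1509]
tcp_rot: [0.998, -0.061, 0.002, 0.0]
contact_force: [0.3, -0.6, 0.2]
opening: 0.999
```

```bash
python3 -c "
from h import *
go(.529,-.065,.106,-7)"
```

```text
t 3.3 p [ 0.5309 -0.0653  0.1509] yaw -7.03 F [ 0.3 -0.6  0.2] M [-0.01 -0.    0.01] open 0.999 q6 1.38
shift [-0.0021 -0.0001  0.0449] rot [ 0.04 -0.21 -0.03]
```

apply_moves --moves '[[[-0.002,0,0.012,0,-0.2,0,-1],[0,0,0.012,0,0,0,-1],[-0.001,0,0.012,0,-0.3,0,-1],[0,0,0.006,0,-0.3,0,-1],[0,0,0,0,0,0,-1],[0,0,0,0,0,0,-1]]]'

```text
time: 3.9
eef_pos: [0.5278, -0.0649, 0.1055]
tcp_rot: [0.998, -0.061, -0.006, 0.0]
contact_force: [0.4, -0.1, 0.2]
opening: 1.0
```

```bash
python3 -c "
from h import *
go(.529,-.065,.106,-7)"
```

```text
t 3.9 p [ 0.5278 -0.0649  0.1055] yaw -7.03 F [ 0.4 -0.1  0.2] M [-0.01 -0.03 -0.03] open 1.0 q6 1.38
shift [ 0.0012 -0.     -0.0006] rot [ 0.04  0.64 -0.03]
```

Well placed; now level and close.

apply_moves --moves '[[[0.001,0,0,0,0.6,0,-1],[0,0,0,0,0,0,1],[0,0,0,0,0,0,1],[0,0,0,0,0,0,1],[0,0,0,0,0,0,1],[0,0,0,0,0,0,1],[0,0,0,0,0,0,1],[0,0,0,0,0,0,1],[0,0,0,0,0,0,1],[0,0,0,0,0,0,1]]]' --force 40

```text
time: 4.9
eef_pos: [0.53, -0.0653, 0.1071]
tcp_rot: [0.998, -0.061, 0.002, 0.001]
contact_force: [0.2, -0.4, 0.5]
opening: 0.13
```

```bash
python3 -c "
from h import *
go(.529,-.065,.106,-7)"
```

```text
t 4.9 p [ 0.53   -0.0653  0.1071] yaw -7.04 F [ 0.2 -0.4  0.5] M [-0.02 -0.03  0.03] open 0.13 q6 1.38
shift [-0.001  -0.0002  0.0011] rot [ 0.07 -0.2  -0.04]
```

The pin is gripped: the opening of 11 mm fits the 12 mm wing. I'll twist counter-clockwise with a light upward pull, in small batches.

apply_moves --moves '[[[0,0,0,0,0,-3,1],[0,0,0,0,0,-4,1],[0,0,-0.001,0,0,-4,1],[0,0,-0.001,0,0,-4,1],[0,0,-0.001,0,0,0,1]]]'

```text
time: 5.4
eef_pos: [0.5292, -0.0648, 0.109]
tcp_rot: [0.997, 0.074, 0.001, 0.0]
contact_force: [0.4, 0.6, -2.0]
opening: 0.129
```

```bash
python3 -c "
from h import *
go(.529,-.065,.106,8)"
```

```text
t 5.4 p [ 0.5292 -0.0648  0.109 ] yaw 8.51 F [ 0.4  0.6 -2. ] M [ 0.05 -0.09  0.03] open 0.129 q6 1.11
shift [-0.0003  0.0001  0.003 ] rot [ 0.03 -0.08  0.51]
```

apply_moves --moves '[[[0,0,-0.002,0,0,-2,1],[0,0,-0.002,0,0,-2,1],[0,0,-0.002,0,0,0,1]]]'

```text
time: 5.7
eef_pos: [0.5286, -0.0644, 0.1115]
tcp_rot: [0.994, 0.107, 0.001, -0.0]
contact_force: [5.2, -1.1, -14.6]
opening: 0.134
```

apply_moves --moves '[[[0,0,-0.002,0,0,-3,1],[0,0,-0.002,0,0,-3,1],[0,0,-0.002,0,0,0,1]]]'

```text
time: 6.0
eef_pos: [0.5283, -0.0639, 0.1116]
tcp_rot: [0.987, 0.158, 0.003, -0.0]
contact_force: [5.7, -0.4, -12.5]
opening: 0.132
```

```bash
python3 -c "
from h import *
go(.529,-.065,.106,8)"
```

```text
t 6.0 p [ 0.5283 -0.0639  0.1116] yaw 18.14 F [  5.7  -0.4 -12.5] M [-0.38 -1.21 -0.02] open 0.132 q6 0.94
shift [0.0002 0.0013 0.0057] rot [-1.000e-02 -3.300e-01  1.014e+01]
```

apply_moves --moves '[[[0,0,-0.001,0,0,-4,1],[0,0,-0.0015,0,0,-4,1],[0,0,-0.0015,0,0,0,1]]]'

```text
time: 6.3
eef_pos: [0.5284, -0.0635, 0.112]
tcp_rot: [0.974, 0.225, 0.004, -0.0]
contact_force: [4.9, -1.2, -11.0]
opening: 0.134
```

apply_moves --moves '[[[0,0,-0.001,0,0,-4,1],[0,0,-0.0015,0,0,-4,1],[0,0,-0.0015,0,0,0,1]]]'

```text
time: 6.6
eef_pos: [0.5284, -0.0635, 0.116]
tcp_rot: [0.957, 0.291, 0.004, -0.0]
contact_force: [0.1, -0.1, -0.2]
opening: 0.132
```

```bash
python3 -c "
from h import *
go(.5285,-.0645,.106,38)"
```

```text
t 6.6 p [ 0.5284 -0.0635  0.116 ] yaw 33.81 F [ 0.1 -0.1 -0.2] M [ 0.03  0.02 -0.04] open 0.132 q6 0.67
shift [-0.0005  0.0008  0.01  ] rot [ 0.14 -0.43 -4.19]
```

It let go at about 41° of turn: the pull dropped to zero and the pin rose past the 4 mm stop. Lifting straight up.

apply_moves --moves '[[[0,0,-0.004,0,0,0,1],[0,0,-0.006,0,0,0,1],[0,0,-0.008,0,0,0,1],[0,0,-0.008,0,0,0,1],[0,0,-0.008,0,0,0,1],[0,0,-0.008,0,0,0,1],[0,0,-0.006,0,0,0,1],[0,0,0,0,0,0,1]]]'

```text
time: 7.4
eef_pos: [0.5285, -0.0638, 0.1717]
tcp_rot: [0.958, 0.287, 0.004, 0.0]
contact_force: [0.2, -0.3, -0.9]
opening: 0.133
```

```bash
python3 -c "
from h import *
print(box(0,-.215))
go(*box(0,-.215),.165,-3.85)"
```

```text
[ 0.52074265 -0.18472919]
t 7.4 p [ 0.5285 -0.0638  0.1717] yaw 33.38 F [ 0.2 -0.3 -0.9] M [ 0.04 -0.02  0.01] open 0.133 q6 0.67
shift [-0.073   0.0967  0.0065] rot [ 0.04 -0.52 37.22]
```

apply_moves --moves '[[[-0.018,0.024,0,0,0,0,1],[-0.018,0.024,0,0,0,0,1],[-0.018,0.024,0,0,0,0,1],[-0.018,0.024,0,0,0,0,1],[0,0,0,0,0,7,1],[0,0,0,0,0,7,1],[0,0,0,0,0,7,1],[0,0,0,0,0,7,1],[0,0,0,0,0,7,1],[0,0,0,0,0,0,1]]]'

```text
time: 8.4
eef_pos: [0.5189, -0.1875, 0.1684]
tcp_rot: [1.0, -0.026, 0.002, -0.003]
contact_force: [0.2, -0.6, -0.4]
opening: 0.134
```

```bash
python3 -c "
from h import *
print(box(0,-.215))
go(*box(0,-.215),.1085,-3.85)
cv2.imwrite('pics/e.png',np.hstack([crop('top',360,150,100,100,4),crop('side',290,70,100,100,4)]))"
```

```text
[ 0.52074265 -0.18472919]
t 8.4 p [ 0.5189 -0.1875  0.1684] yaw -3.02 F [ 0.2 -0.6 -0.4] M [0.01 0.01 0.01] open 0.134 q6 1.09
shift [ 0.0016 -0.0025  0.06  ] rot [-0.33 -0.17  0.83]
```

View pics/e.png

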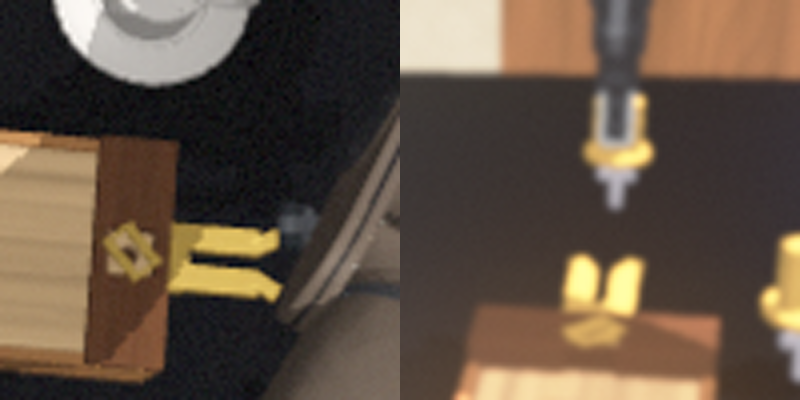

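The pin hangs upright from the fingers. In the side view its collar is centred at crop (618,152) and its tip at (615,205), and the fork and notch are clear in both views. Next I check the pin's offset in the hand.

```bash
python3 -c "
from h import *
p=np.array([.5189,-.1875,.1684])
print(proj('side',[p-[0,0,.047],p-[0,0,.011]]))
f=lambda q:(np.array(q)+.5)/4-.5+[290,70]
print(f([(615-400,207),(619-400,155)]))
# notch in side view: prong gap & fork mid, at far tip z .095 (crop)
print('fork side view: gap',f([(606-400,285)]),proj('side',[[*box(0,-.16),.095]]),'tips',f([(580-400,257),(630-400,260)]),proj('side',[[*box(.013,-.19),.095],[*box(-.013,-.19),.095]]))
g=lambda q:(np.array(q)+.5)/4-.5+[360,150]
print('top fork gap',onz('top',g([(200,262),(262,268)]),.095),box(0,-.138),box(0,-.175))
im=ctrl.read_camera('top'); m=cv2.inRange(cv2.cvtColor(im,cv2.COLOR_RGB2HSV),(18,90,110),(35,255,255))
for u in range(405,430,3): print(u,np.where(m[195:230,u])[0]+195)
"
```

```text
[[342.62261183 120.34239952]
 [343.08208023 107.52135124]]
[[343.375 121.375]
 [344.375 108.375]]
fork side view: gap [[341.125 140.875]] [[339.9667599  139.33977552]] tips [[334.625 133.875]
 [347.125 134.625]] [[335.91980867 133.84690298]
 [345.83445372 134.36443268]]
top fork gap [[ 0.52325225 -0.10975598  0.095     ]
 [ 0.52027821 -0.15023286  0.095     ]] [ 0.52591278 -0.10790296] [ 0.52342843 -0.14481946]
405 [206 207 208 209 210 211 212 213 214 215 216 217 218 219 220 221 222]
408 [206 207 208 209 210 211 212 216 217 218 219 220 221 222]
411 [206 207 208 209 210 211 212 216 217 218 219 220 221 222]
414 [206 207 208 209 210 211 212 213 217 218 219 220 221 222 223]
417 [207 208 209 210 211 212 213 217 218 219 220 221 222 223]
420 [207 208 209 210 211 212 213 217 218 219 220 221 222 223]
423 [207 208 209 210 211 212 213 217 218 219 220 221 222 223 224]
426 [208 209 210 211 212 219 220 221 222 223 224]
429 [207 208 209 210 211 221 222 223]
```

```bash
python3 -c "
from h import *
w=onz('top',[(408,214),(414,214.8),(420,215.1)],.095)
for q in w:
  c,s=np.cos(YB),np.sin(YB);d=q[:2]-B;print('box xy of gap',c*d[0]+s*d[1],-s*d[0]+c*d[1]-.095)
im=ctrl.read_camera('side');m=cv2.inRange(cv2.cvtColor(im,cv2.COLOR_RGB2HSV),(12,90,110),(35,255,255))
def cen(v,a,b):
  u=np.where(m[v,a:b])[0]+a; return (u.min()+u.max())/2 if len(u) else None,len(u)
for v in range(104,112):print(v,cen(v,325,365))
for v in range(134,148,2):print(v,np.where(m[v,325:365])[0]+325)
g=np.array(im[112:122,332:356],float).mean(2).round();print(g.astype(int))
print(proj('side',[[*box(0,-.15),.095],[*box(0,-.18),.095]]))
"
```

```text
box xy of gap 2.9615860368540064e-05 -0.13561994330412716
box xy of gap -0.0006403542938481243 -0.1513579999000454
box xy of gap -1.2115035941265631e-06 -0.16702898805157532
104 (np.float64(344.0), 5)
105 (np.float64(344.0), 7)
106 (np.float64(344.0), 9)
107 (np.float64(344.5), 18)
108 (np.float64(344.0), 19)
109 (np.float64(344.0), 17)
110 (np.float64(344.5), 16)
111 (np.float64(344.0), 9)
134 [332 333 334 335 336 337 338 345 346 347 348 349]
136 [331 332 333 334 335 336 337 338 339 343 344 345 346 347 348 349 350 351]
138 [331 332 333 334 337 338 339 340 341 342 343 344 345 347 348 349 350]
140 [331 332 333 334 337 338 339 340 341 342 343 344 345 347 348 349 350]
142 [330 331 332 333 334 335 336 337 338 339 340 341 342 343 344 347 348 349
 350]
144 [330 331 332 333 334 335 336 337 338 339 340 341 342 343 346 347 348 349]
146 [330 331 332 333 334 335 336 337 338 339 340 341 342 343 344 345 346 347
 348 349]
[[ 52  51  52  53  54  64  95 137 171 185 186 185 186 188 189 180 155 113
   78  60  53  51  52  52]
 [ 52  53  52  51  53  61  90 135 166 181 185 186 187 187 183 175 147 101
   
[... 191 characters left out ...]
 99  73
   55  51  50  53  51  51]
 [ 53  52  54  53  54  53  53  60  70  99 141 170 170 142 102  79  70  60
   53  51  53  51  53  52]
 [ 54  54  52  52  53  52  54  54  62  91 137 168 164 131  87  60  55  52
   52  52  52  52  51  51]
 [ 52  54  52  54  54  53  52  53  59  91 136 167 162 127  83  56  51  51
   53  53  52  52  52  51]
 [ 53  52  53  53  53  52  54  55  61  93 136 166 160 124  81  57  52  52
   52  52  53  53  53  52]
 [ 54  54  53  54  54  52  54  55  61  88 130 157 149 115  76  54  52  53
   52  53  52  52  53  53]
 [ 53  54  53  54  54  53  54  54  59  79 112 132 126  95  67  55  52  53
   52  52  53  52  53  53]]
[[339.65693337 141.13405038]
 [340.57354544 135.82605057]]
```

apply_moves --moves '[[[0.0032,-0.0025,0,-0.3,-0.2,0.8,1],[0,0,0.02,0,0,0,1],[0,0,0.02,0,0,0,1],[0,0,0.016,0,0,0,1],[0,0,0,0,0,0,1],[0,0,0,0,0,0,1]]]'

```text
time: 9.2
eef_pos: [0.525, -0.1848, 0.1131]
tcp_rot: [1.0, -0.031, 0.002, 0.001]
contact_force: [-1.2, -0.6, -0.7]
opening: 0.135
```

```bash
python3 -c "
from h import *
go(*box(0.0017,-.215),.1085,-3.85)"
```

```text
t 9.2 p [ 0.525  -0.1848  0.1131] yaw -3.55 F [-1.2 -0.6 -0.7] M [ 0.03 -0.01  0.01] open 0.135 q6 1.11
shift [-0.0026  0.0002  0.0046] rot [ 0.14 -0.2   0.3 ]
```

apply_moves --moves '[[[-0.0026,0,0.0045,0.1,-0.2,0.3,1],[0,0,0,0,0,0,1],[0,0,0,0,0,0,1]]]'

```text
time: 9.5
eef_pos: [0.5236, -0.1851, 0.1107]
tcp_rot: [0.999, -0.034, 0.001, 0.001]
contact_force: [-1.1, 0.2, -1.6]
opening: 0.131
```

```bash
python3 -c "
from h import *
go(*box(0.0017,-.215),.1085,-3.85)
s=np.array(ctrl.get_state()['eef_pos'])
print('TCP-proj collar,tip',proj('side',[s-[0,0,.011],s-[0,0,.047]]),proj('side',[[*box(0,-.182),.0975]]))
cv2.imwrite('pics/f.png',np.hstack([crop('top',360,170,80,80,5),crop('side',305,95,80,80,5)]))"
```

```text
t 9.5 p [ 0.5236 -0.1851  0.1107] yaw -3.85 F [-1.1  0.2 -1.6] M [-0.03  0.   -0.02] open 0.131 q6 1.12
shift [-0.0012 -0.0002  0.0022] rot [ 0.13 -0.18  0.  ]
TCP-proj collar,tip [[340.5614833  128.20733038]
 [340.15878931 140.34182886]] [[340.66246423 134.61264823]]
```

View pics/f.png

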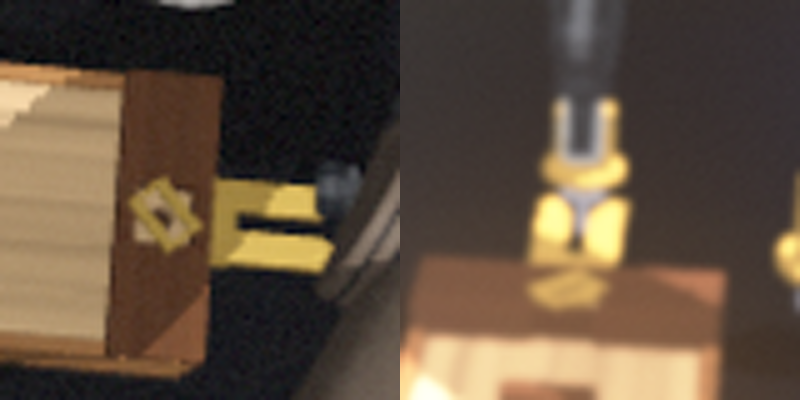

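The pin's tip is now below prong level, just outside the fork: its collar is at crop (587,170) and the prong tips are at (553,200) and (610,200). I'll measure the lateral match more exactly.

```bash
python3 -c "
from h import *
im=ctrl.read_camera('side');m=cv2.inRange(cv2.cvtColor(im,cv2.COLOR_RGB2HSV),(12,90,110),(35,255,255))
for v in range(122,146):
  u=np.where(m[v,320:365])[0]+320
  print(v,u.min() if len(u) else 0,u.max() if len(u) else 0,len(u))
print(proj('side',[[*box(0,-.215),.1],[*box(0,-.19),.095],[*box(.013,-.19),.095],[*box(-.013,-.19),.095]]))
go(*box(0.0017,-.215),.1085,-3.85)
"
```

```text
122 346 348 3
123 346 348 3
124 346 348 3
125 334 349 6
126 334 350 8
127 333 350 11
128 333 350 18
129 333 350 18
130 333 350 18
131 334 349 16
132 335 348 11
133 334 347 3
134 332 349 8
135 332 350 11
136 332 351 15
137 331 350 15
138 331 350 15
139 331 350 15
140 331 350 16
141 331 350 16
142 331 350 17
143 331 349 19
144 330 349 20
145 330 349 20
[[341.65544276 128.19502374]
 [340.87068296 134.10555817]
 [335.91980867 133.84690298]
 [345.83445372 134.36443268]]
t 9.65 p [ 0.5235 -0.185   0.1105] yaw -3.85 F [ 0.2  0.2 -0.9] M [-0.   -0.01 -0.02] open 0.136 q6 1.12
shift [-0.001  -0.0001  0.002 ] rot [ 0.12 -0.15  0.  ]
```

The collar centre is at column 341.5 against 341.65 expected, so it is in line. I'll lower 2 mm and slide in gently.

apply_moves --moves '[[[0,0,0.002,0,0,0,1],[0,0,0.0005,0,0,0,1],[0,-0.01,0,0,0,0,1],[0,-0.01,0,0,0,0,1],[0,-0.006,0,0,0,0,1],[0,0,0,0,0,0,1]]]'

```text
time: 10.25
eef_pos: [0.5254, -0.1566, 0.108]
tcp_rot: [0.999, -0.034, 0.001, 0.001]
contact_force: [-0.2, -0.3, -2.0]
opening: 0.134
```

```bash
python3 -c "
from h import *
go(*box(0.0025,-.136),.1085,-3.85)"
```

```text
t 10.25 p [ 0.5254 -0.1566  0.108 ] yaw -3.85 F [-0.2 -0.3 -2. ] M [ 0.06  0.   -0.05] open 0.134 q6 1.16
shift [-0.0003 -0.0506 -0.0006] rot [ 0.11 -0.17 -0.  ]
```

apply_moves --moves '[[[0,-0.008,0,0,0,0,1],[0,-0.008,0,0,0,0,1],[0,-0.008,0,0,0,0,1],[0,0,0,0,0,0,1]]]'

```text
time: 10.65
eef_pos: [0.5268, -0.1301, 0.1078]
tcp_rot: [0.999, -0.033, 0.001, 0.001]
contact_force: [-0.1, -0.1, -1.2]
opening: 0.135
```

```bash
python3 -c "
from h import *
go(*box(0.0025,-.136),.1085,-3.85)"
```

```text
t 10.65 p [ 0.5268 -0.1301  0.1078] yaw -3.81 F [-0.1 -0.1 -1.2] M [-0.01  0.01  0.06] open 0.135 q6 1.21
shift [ 0.0002 -0.0241 -0.0008] rot [ 0.11 -0.12  0.04]
```

apply_moves --moves '[[[0,-0.008,0,0,0,0,1],[0,-0.007,0,0,0,0,1],[0,-0.004,0,0,0,0,1],[0,0,0,0,0,0,1]]]'

```text
time: 11.05
eef_pos: [0.5283, -0.1092, 0.1078]
tcp_rot: [0.999, -0.033, 0.001, 0.001]
contact_force: [0.5, 0.6, -0.5]
opening: 0.131
```

apply_moves --moves '[[[0,-0.003,0,0,0,0,1],[0,-0.002,0,0,0,0,1],[0,-0.002,0,0,0,0,1]]]'

```text
time: 11.35
eef_pos: [0.5287, -0.1049, 0.108]
tcp_rot: [0.999, -0.032, 0.001, 0.005]
contact_force: [-1.7, -7.7, -3.2]
opening: 0.131
```

```bash
python3 -c "
from h import *
go(*box(0.0025,-.136),.1065,-3.85)"
```

```text
t 11.35 p [ 0.5287 -0.1049  0.108 ] yaw -3.66 F [-1.7 -7.7 -3.2] M [-1.49  0.3  -0.02] open 0.131 q6 1.26
shift [-0.0001  0.0012  0.0015] rot [ 0.54 -0.14  0.19]
```

The shank has reached the closed end, with 7.7 N in -y. Now I'll lower until the collar rests.

apply_moves --moves '[[[0,0.0005,0.001,0.5,0,0,1],[0,0,0.001,0,0,0,1],[0,0,0.001,0,0,0,1]]]'

```text
time: 11.65
eef_pos: [0.5286, -0.1056, 0.1061]
tcp_rot: [0.999, -0.033, 0.001, -0.0]
contact_force: [-4.7, 0.8, 8.7]
opening: 0.134
```

```bash
python3 -c "
from h import *
go(*box(0.0025,-.136),.1065,-3.85)"
```

```text
t 11.65 p [ 0.5286 -0.1056  0.1061] yaw -3.73 F [-4.7  0.8  8.7] M [ 0.09  0.77 -0.03] open 0.134 q6 1.25
shift [-0.0001  0.0005 -0.0004] rot [-0.03 -0.09  0.12]
```

Collar rests on the prongs (Fz +8.7 N). Release and rise.

apply_moves --moves '[[[0,0,0,0,0,0,0.5],[0,0,0,0,0,0,0],[0,0,0,0,0,0,0],[0,0,0,0,0,0,-0.5],[0,0,0,0,0,0,-0.5],[0,0,-0.015,0,0,0,-0.5],[0,0,-0.025,0,0,0,-0.5],[0,0,-0.03,0,0,0,-0.5],[0,0,-0.03,0,0,0,-0.5],[0,0,0,0,0,0,1]]]'

```text
time: 12.65
eef_pos: [0.5294, -0.105, 0.2132]
tcp_rot: [0.999, -0.033, 0.003, -0.001]
contact_force: [0.5, 0.1, -0.3]
opening: 0.594
```

```bash
python3 -c "
from h import *
go(*box(0,-.02),.20,-3.85)
cv2.imwrite('pics/g.png',np.hstack([crop('top',360,170,80,80,5),crop('side',305,95,80,80,5)]))"
```

```text
t 12.65 p [ 0.5294 -0.105   0.2132] yaw -3.77 F [ 0.5  0.1 -0.3] M [-0.05 -0.03 -0.  ] open 0.594 q6 1.25
shift [-0.0032 -0.1148  0.0135] rot [-0.13 -0.3   0.08]
```

View pics/g.png

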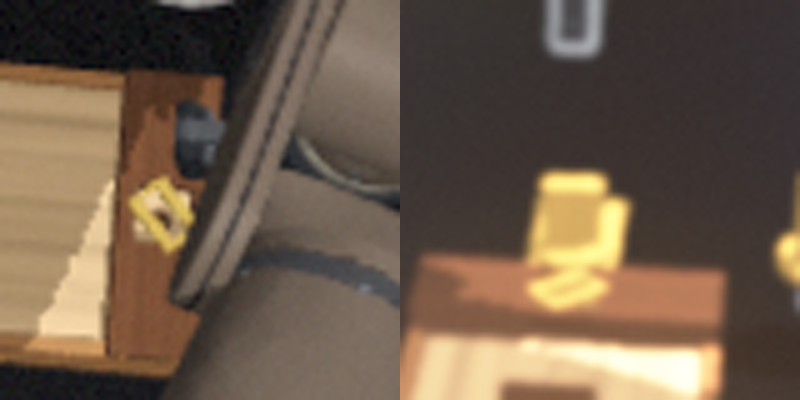

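In the side view the pin stands upright in the fork behind the bridge, its wing at crop (572,215) clear of the open fingers. I'll move over the lid and check it again from above.

apply_moves --moves '[[[-0.0008,-0.028,0,0,0,0,1],[-0.0008,-0.028,0,0,0,0,1],[-0.0008,-0.028,0,0,0,0,1],[0,-0.022,0,-0.1,-0.3,0,1],[0,0,0,0,0,0,1],[0,0,0,0,0,0,1]]]'

```text
time: 13.35
eef_pos: [0.5264, 0.0055, 0.1996]
tcp_rot: [0.999, -0.034, -0.012, -0.003]
contact_force: [-0.4, 0.5, 0.2]
opening: 0.004
```

```bash
python3 -c "
from h import *
go(*box(0,-.025),.088,-3.85)
print(proj('top',[[*box(0,-.136),.099],[*box(0,-.136),.133]]))
cv2.imwrite('pics/i.png',np.hstack([crop('top',360,170,80,80,5),crop('side',305,95,80,80,5)]))"
```

```text
t 13.35 p [0.5264 0.0055 0.1996] yaw -3.9 F [-0.4  0.5  0.2] M [0.01 0.03 0.06] open 0.004 q6 1.45
shift [0.0097 0.0007 0.1114] rot [-0.27  1.37 -0.05]
[[408.40940317 213.80462321]
 [410.72567347 211.88163841]]
```

View pics/i.png

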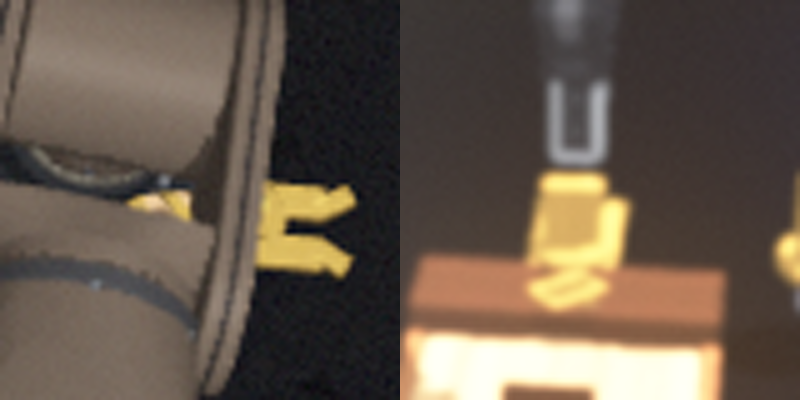

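The arm hides the pin from above. The side view is unchanged, with the wing's top edge at crop y≈174-190 and its centre at x≈573. I'll check that numerically against the parked pose.

```bash
python3 -c "
from h import *
f=lambda q:(np.array(q)+.5)/5-.5+[305,95]
print('meas wing-top corners',f([(540,174),(606,174),(606,190),(540,190)]-np.array([400,0])))
for y in (-.136,-.142,-.130):print(y,proj('side',[[*box(.015,y-.006),.133],[*box(-.015,y-.006),.133],[*box(-.015,y+.006),.133],[*box(.015,y+.006),.133]]).round(1).tolist())
"
```

```text
meas wing-top corners [[332.6 129.4]
 [345.8 129.4]
 [345.8 132.6]
 [332.6 132.6]]
-0.136 [[333.8, 128.6], [345.9, 129.2], [345.6, 131.4], [333.4, 130.7]]
-0.142 [[334.0, 127.6], [346.0, 128.2], [345.7, 130.3], [333.6, 129.7]]
-0.13 [[333.6, 129.7], [345.7, 130.3], [345.4, 132.5], [333.2, 131.8]]
```

The pose agrees with parked and seated, to about 1 px. Lowering the shut fingers between bridge and handle.

apply_moves --moves '[[[0.0095,0.0007,0,-0.3,1.4,0,1],[0,0,0.025,0,0,0,1],[0,0,0.025,0,0,0,1],[0,0,0.02,0,0,0,1],[0,0,0,0,0,0,1],[0,0,0,0,0,0,1]]]'

```text
time: 14.05
eef_pos: [0.5407, -0.0026, 0.1293]
tcp_rot: [0.999, -0.038, 0.006, 0.002]
contact_force: [0.1, -0.3, 0.1]
opening: 0.002
```

```bash
python3 -c "
from h import *
go(*box(0,-.025),.088,-3.85)"
```

```text
t 14.05 p [ 0.5407 -0.0026  0.1293] yaw -4.4 F [ 0.1 -0.3  0.1] M [ 0.03  0.02 -0.04] open 0.002 q6 1.46
shift [-0.0083 -0.007   0.0412] rot [ 0.18 -0.7  -0.55]
```

apply_moves --moves '[[[-0.008,-0.006,0,0.2,-0.7,-0.5,1],[0,0,0.015,0,0,0,1],[0,0,0.013,0,0,0,1],[0,0,0.008,0,0,0,1],[0,0,0,0,0,0,1],[0,0,0,0,0,0,1]]]'

```text
time: 14.65
eef_pos: [0.5348, 0.0037, 0.0934]
tcp_rot: [0.999, -0.034, 0.003, 0.0]
contact_force: [0.1, -0.4, 0.7]
opening: -0.001
```

```bash
python3 -c "
from h import *
go(*box(0,-.012),.087,-3.85)"
```

```text
t 14.65 p [0.5348 0.0037 0.0934] yaw -3.89 F [ 0.1 -0.4  0.7] M [-0.02 -0.02  0.03] open -0.001 q6 1.46
shift [-0.0014 -0.014   0.0064] rot [ 0.   -0.29 -0.04]
```

apply_moves --moves '[[[-0.001,0,0.005,0,-0.3,0,1],[0,-0.007,0,0,0,0,1],[0,-0.008,0,0,0,0,1],[0,-0.01,0,0,0,0,1],[0,-0.01,0,0,0,0,1],[0,-0.01,0,0,0,0,1]]]'

```text
time: 15.25
eef_pos: [0.5376, 0.0503, 0.0886]
tcp_rot: [0.999, -0.034, 0.0, 0.002]
contact_force: [0.1, -3.1, -0.9]
opening: 0.001
```

```bash
python3 -c "
from h import *
go(*box(0,.0925),.088,-3.85)"
```

```text
t 15.25 p [0.5376 0.0503 0.0886] yaw -3.9 F [ 0.1 -3.1 -0.9] M [-0.41 -0.03  0.  ] open 0.001 q6 1.55
shift [-0.0011 -0.0719  0.0004] rot [ 0.19 -0.04 -0.05]
```

The lid is sliding, at about 3 N.

apply_moves --moves '[[[0,-0.01,0,0,0,0,1],[0,-0.01,0,0,0,0,1],[0,-0.01,0,0,0,0,1],[0,-0.01,0,0,0,0,1],[0,-0.01,0,0,0,0,1],[0,-0.008,0,0,0,0,1],[0,-0.005,0,0,0,0,1]]]'

```text
time: 15.95
eef_pos: [0.5423, 0.1199, 0.0886]
tcp_rot: [0.999, -0.033, 0.001, 0.002]
contact_force: [-0.5, -3.2, -0.3]
opening: 0.001
```

```bash
python3 -c "
from h import *
go(*box(0,.0925),.088,-3.85)"
```

```text
t 15.95 p [0.5423 0.1199 0.0886] yaw -3.78 F [-0.5 -3.2 -0.3] M [-0.35 -0.05 -0.02] open 0.001 q6 1.68
shift [-0.0011 -0.0022  0.0006] rot [ 0.24 -0.1   0.07]
```

apply_moves --moves '[[[0,-0.003,0,0,0,0,1],[0,-0.003,0,0,0,0,1],[0,-0.002,0,0,0,0,1]]]'

```text
time: 16.25
eef_pos: [0.5427, 0.1233, 0.0888]
tcp_rot: [1.0, -0.03, -0.0, 0.009]
contact_force: [-1.7, -8.1, 1.5]
opening: -0.002
```

apply_moves --moves '[[[0,-0.003,0,0,0,0,1],[0,-0.002,0,0,0,0,1]]]'

```text
time: 16.45
eef_pos: [0.5426, 0.1231, 0.0889]
tcp_rot: [0.999, -0.029, -0.002, 0.015]
contact_force: [-0.7, -6.5, 0.5]
opening: 0.0
```

```bash
python3 -c "
from h import *
go(*box(0,.0925),.088,-3.85)"
```

```text
t 16.45 p [0.5426 0.1231 0.0889] yaw -3.34 F [-0.7 -6.5  0.5] M [-1.04  0.15 -0.  ] open 0.0 q6 1.7
shift [-0.0012  0.0011  0.001 ] rot [1.69 0.15 0.52]
```

It has reached the stop: motion ended at box y≈0.094 with the force rising. Back off, rise and clear the view.

apply_moves --moves '[[[0,0.012,0,1.2,0,0,1],[0,0,0,0.5,0,0,1],[0,0,-0.03,0,0,0,1],[0,0,-0.04,0,0,0,1],[0,0,-0.045,0,0,0,1],[0,0,-0.02,0,0,0,1],[0,0.045,0,0,0,0,1],[0,0.045,0,0,0,0,1],[0,0.045,0,0,0,0,1],[0,0.045,0,0,0,0,1]]]'

```text
time: 17.45
eef_pos: [0.532, -0.0626, 0.2301]
tcp_rot: [1.0, -0.026, 0.0, -0.008]
contact_force: [0.0, -0.9, -0.6]
opening: -0.001
```

apply_moves --moves '[[[-0.01,0.045,0,0,0,0,1],[-0.01,0.045,0,0,0,0,1],[-0.01,0.045,0,0,0,0,1],[-0.01,0.045,0,0,0,0,1],[-0.01,0.045,0,0,0,0,1],[-0.01,0.045,0,0,0,0,1],[-0.01,0.04,0,0,0,0,1],[0,0,0,0,0,0,1],[0,0,0,0,0,0,1]]]'

```text
time: 18.35
eef_pos: [0.4447, -0.3793, 0.2262]
tcp_rot: [0.999, -0.03, 0.007, -0.011]
contact_force: [0.0, -1.2, -0.0]
opening: -0.0
```

```bash
python3 -c "
from h import *
a=crop('top',220,90,230,200,2.6);b=crop('side',180,120,200,200,2.6)
a=cv2.resize(a,(400,348));b=cv2.resize(b,(348,348))
cv2.imwrite('pics/j.png',np.hstack([a,b]))
go(.4,-.4,.2,0)
print(proj('top',[[*box(0,-.136),.099],[*box(0,.115),.104],[*box(0,.128),.078]]))
print((proj('top',[[*box(0,-.136),.099],[*box(0,.115),.104]])-[220,90])*400/230)"
```

```text
t 18.45 p [ 0.445  -0.3784  0.2263] yaw -3.38 F [ 0.   1.2 -0.3] M [-0.01 -0.03 -0.01] open 0.001 q6 0.73
shift [-0.044   0.0247  0.0252] rot [-1.24 -0.77 -3.37]
[[408.40940317 213.80462321]
 [311.8627761  204.70853023]
 [307.09455824 205.84451458]]
[[327.66852725 215.31238819]
 [159.76134973 199.49309605]]
```

View pics/j.png

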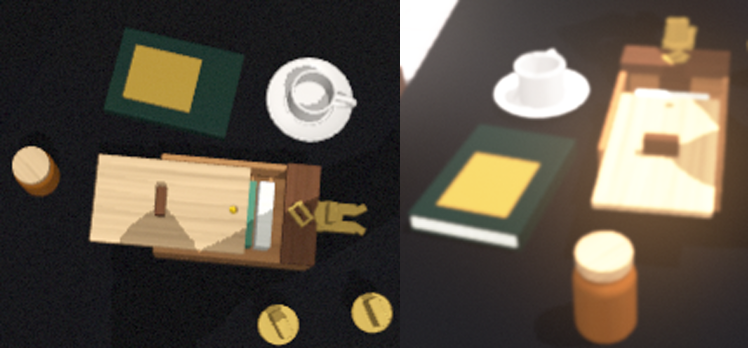

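The lid is fully open: its handle is at (160,199), expected (159.8,199.5). Cup, saucer, book and jar look undisturbed. One last close look at the pin.

```bash
python3 -c "
from h import *
cv2.imwrite('pics/k.png',np.hstack([crop('top',385,190,50,50,8),crop('side',318,118,50,50,8)]))
print((proj('top',[[*box(0,-.136),.099],[*box(0,-.136),.133]])-[385,190])*8+3.5)"
```

```text
[[190.77522537 193.93698569]
 [209.30538775 178.55310726]]
```

View pics/k.png

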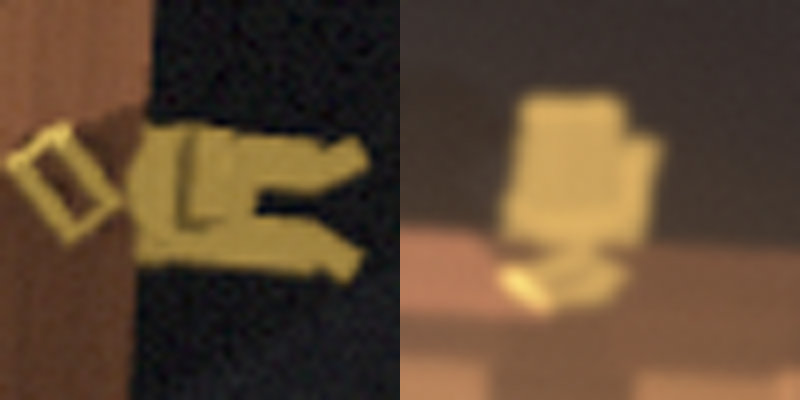

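The collar's left edge is at about 127 px against 124 expected, and the wing top is at about 213 against 209. The pin is therefore upright and within about 1 mm of the closed end. Handing in.

```bash
python3 -c "
from plant import ctrl
print(ctrl.sign_off())"
```

```text
the job is handed in; nothing more can be done
None
```

The tea box is open and the job is handed in, at about 18.6 s on the robot clock. `sign_off` reported no verdict.

- **Pin:** I gripped it by the wing and twisted it counter-clockwise under a light pull. It let go after about 41° (0.7 rad): the pull dropped to zero and it rose past the 4 mm stop. I drew it straight out and slid it into the fork until the shank met the closed end (about 8 N). I then lowered it until the collar rested (about 9 N) and let go.
- **Lid:** I pushed its handle with shut fingers at about 3 N until it hit the stop, then moved the arm clear.

**Last checks:**
- **Lid:** the handle is at the fully open position, to within 1 px.
- **Pin:** it stands upright in the notch. The top view puts it about 1 mm short of the closed end, which is within measuring error, so I did not push it again.
- **Other objects:** the cup, saucer, book, jar and the two look-alike pins look untouched. I compared these by eye only.
- **Disagreement:** estimates of the pin's sideways offset in the hand ranged from about 1 to 3 mm. I settled it by lining up the collar in the side view, and the pin entered the notch without touching.

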